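# Hang the dial gauge on its hook, dial outward

### The job

Take the dial gauge (the flat steel plate with the round dial and the rectangular eye at its top) out of the wooden rack and hang it by its eye on the hook of the stand, with the dial facing outward, away from the post, so that it can be read. Let go of it hanging still, and leave the other two templates standing in the rack.

Things in the scene. Friction and masses are not known exactly. Their poses are not given: they have to be found in the camera images.
- dial_gauge: Flat upright steel plate 6 mm thick (x), 44 wide (y), 130 tall (z), 160 g. Origin: centre of its lower edge, z up. Eye through it along x: 22 wide, 30 tall, centred 105 mm above the origin, open under a 10 mm top bar. Marked face: +x, with a white round dial, 40 mm across, 9 mm thick, centre at 64 mm; the -x face is bare. Stands 30 mm deep in a slot of the fixed rack; grip from above across the 44 mm at eye height.
- hook_stand: Fixed stand: base 110 x 90 x 12 mm, round post 16 mm thick, 195 high, one hook bar 7 mm thick. Origin: post axis at the table, z up, +x the way the hook points (outward). Bar axis: level at 190 mm height out to x = 60 mm, then bent up to its end at x = 75, height 198 mm (tip to 201.5 mm). Hung on it, the gauge's origin is 73.5 mm above the table; x = 40 mm is a good place.
- point_template: Bystander in the rack: plain flat steel template 6 mm thick (x), 28 wide (y), 94 tall (z), pointed top, no eye, no dial. Origin: centre of its lower edge, z up. The fixed wooden rack is 180 x 100 mm, 42 high, with three parallel slots 55 mm apart, 8 wide, running along the plates' y; which plate is in which slot varies.
- round_template: Bystander in the rack: plain flat steel template 6 mm thick (x), 60 mm wide (y), 95 mm tall (z), half-round top, no eye, no dial. Origin: centre of its lower edge, z up.
Things that resemble listed ones, but are neither listed nor needed, are in the scene too. What is shaped like the dial_gauge but blue is not meant.

How it is judged:
By the outcome, as a careful person would: the job done as asked, in the order asked, and still so for the second after the job is handed in, with the robot touching nothing.
It also fails if it takes over 45 s, if anything falls off the work surface, if the arm or the gripper's body presses on something with over 40 N, if the wrist force passes 120 N, or if a joint passes its speed limit or range.

### The arm

A 7-joint arm with a two-finger parallel gripper is mounted at the origin on the work surface. World frame = base frame: x ahead of the robot, y to its left, z up, the work surface at z = 0. Lengths are in m, angles in rad, forces in N, time in s.
With the tool pointing down it reaches from about 0.425 to 0.925 m from the base axis. Payload 6.8 kg.
Tool frame: the origin (TCP) lies midway between the tips of the shut fingers; the grasp point (between the pads) lies 19 mm behind it; z points along the fingers, y is the line along which they close (so a half turn about z gives the same grasp; the last joint's range is limited). The gripper opens to 85 mm and grips with 20 to 120 N. Pads are 22 mm wide; open, the fingers measure 114 mm over their backs; the gripper's body (76 mm by 85 mm) begins 54 mm behind the grasp point. The pads swing forward as they close: fully open they stand 13 mm farther back than shut.
Start: joints at [-0.108, 0.477, 0.022, 1.555, -0.011, 1.109, -0.083], TCP at [0.675, 0, 0.231] pointing down, gripper open.
Joint ranges: [-2.96, 2.96], [-0.34, 2.1], [-1.41, 1.46], [0.24, 2.44], [-1.37, 4.51], [0.17, 1.92], [-2.96, 2.96]. Speed limits (rad/s): [2.39, 2.39, 3.14, 3.14, 3.14, 3.14, 3.14].

### API

Orientations are given as a rotation vector (axis times angle).
In Python, from bench import r gives the robot as it stands.
- The arm moves only by the tool servo_tool, never from a script. Its arguments are lists of equal length, an entry for each row: "turn": the turn, a rotation vector about the world's x, y, z in units of 5 degrees (1.0 is 5 degrees), a list of three; "slide": the shift along the world's x, y, z in units of 30 mm (1.0 is 30 mm), a list of three; "hand": the opening, from 0 (shut) to 1 (fully open). In form: {"turn": [[rx, ry, rz], ...], "slide": [[dx, dy, dz], ...], "hand": [hand, ...]}. A call has 1 to 8 rows; each row is the pose to reach, as a shift and turn from the pose commanded when the call began; what a row does not reach only later rows make up. A row lasts 1/8 s, in which the tool goes at most 62.5 mm and 10.7 degrees, less where a joint would pass 70% of its speed; a pose out of reach is approached as far as the arm can. A call with a gripper value outside its range is refused whole. The fingers move at their own pace and stop on an object; "squeeze" is the grip in N (left out, the last holds). Time passes only in rows, so rows that repeat a pose let the fingers close. It gives the time, the measured TCP pose, the force, the opening and the grip force at its end, in the units of the state.
- r.get_obs(): the state, without advancing time (a new reading comes with each control period).
- r.grab_frame(name): name is "scene" or "side" or "wrist"; returns (picture, depth): 420x560x3 uint8, red, green, blue; 420x560 float32, m along the optical axis (not along the pixel's ray), 0 where there is no reading.
- r.get_calibration(name): a dict with "fovy" (degrees; the focal length in pixels is half the picture's height over the tangent of half this angle, whatever the lens; pixels are square), "cx", "cy" (the principal point, pixels), "R" (3x3) and "t" (3): a world point X has camera coordinates R X + t. Camera axes: x right, y down, z forward; pixel columns grow to the right and rows downward; lengths in m; the calibration is good to about 2 mm. A picture is of the moment at which its call begins: read the wrist's pose just before it. get_calibration takes no time and is no camera call; for the wrist camera it gives the pose at the moment of the call.
- r.hand_in(): hands the job in; it is judged then, once.
The state is a dict: "clock": time; "joints": joint angles; "qvel": joint speeds; "tau": joint torques, N m; "tcp_pos": TCP position; "orientation": TCP orientation; "contact_force": force on the tool from outside, world axes, zero at the start; "moment": the same for the moment, N m; "grip_width": finger opening in m; "gripper_force": force on a finger pad.
Only numpy, scipy, OpenCV 4.12 (cv2) and the standard library are available. Lean on these libraries where they do the work, as an engineer would, in place of code of your own. Each camera call takes 0.05 s, during which the arm holds its last target. There are 200 camera calls.

## Working session

There is one attempt and no reset: what is moved stays moved. The work goes in short steps, Python scripts to look and compute and a tool call to move; the robot and the scene stay as the last step left them, time stands still between calls to the robot, and variables do not carry over. Pictures are saved under pics/ and viewed, at most 10 in all, crops included, and the job is handed in when it is done.

Besides the shell and the picture viewer there is one more tool, called after "Request:" in YAML: its name, and indented under it one key for each argument. servo_tool: Moves the arm, as the interface text tells. Its arguments: {"type":"object","properties":{"turn":{"type":"array"},"slide":{"type":"array"},"hand":{"type":"array"},"squeeze":{"type":"number"}},"required":["turn","slide","hand"]}

```bash
mkdir -p pics; ls
cat > h.py <<'E'
import numpy as np, cv2
from bench import r
def grab(n):
    c=r.get_calibration(n); p,d=r.grab_frame(n); return p,d,c
def cloud(d,c):
    h,w=d.shape; f=h/2/np.tan(np.radians(c["fovy"])/2)
    v,u=np.mgrid[:h,:w]
    X=np.stack([(u-c["cx"])/f*d,(v-c["cy"])/f*d,d],-1)
    return (X-np.array(c["t"]))@np.array(c["R"])
def save(n,p): cv2.imwrite("pics/"+n+".png",p[...,::-1])
E
python3 - <<'E'
from h import *
for n in("scene","side"):
    p,d,c=grab(n); save(n+"1",p); np.savez(n+"1.npz",p=p,X=cloud(d,c),d=d); print(n,c)
print(r.get_obs())
E
```

```text
pics
scene {'fovy': 42.31872090216115, 'cx': 270.63789789812813, 'cy': 200.47889970944897, 'R': array([[-0.58920057,  0.80798149, -0.00293157],
       [ 0.61437853,  0.44565803, -0.65109749],
       [-0.52476825, -0.38542811, -0.75898845]]), 't': array([ 0.29669587, -0.28963833,  1.26718612])}
side {'fovy': 53.22663585227611, 'cx': 284.31692466148286, 'cy': 205.4593541802497, 'R': array([[ 0.99701109, -0.07648017,  0.01093977],
       [-0.04527009, -0.69306143, -0.71945568],
       [ 0.06260602,  0.71681005, -0.69445219]]), 't': array([-0.51799228,  0.03327282,  0.90160986])}
{'clock': 0.1, 'joints': array([-0.10810707,  0.47772258,  0.02230798,  1.55633038, -0.01149235,
        1.10930734, -0.08309035]), 'qvel': array([-0.00061682, -0.00052091,  0.00159804, -0.0034024 ,  0.0012235 ,
        0.00135927, -0.0012923 ]), 'tau': array([ 5.69385389e-03, -5.97765398e+01,  1.61440808e+00, -2.81952703e+01,
        1.29656185e-02,  5.02699884e-03, -1.13572563e-05]), 'tcp_pos': array([6.74473131e-01, 1.38067528e-05, 2.30428193e-01]), 'orientation': array([-2.22059893e+00, -2.22075702e+00,  1.93916033e-03]), 'contact_force': array([ 0.1784591 , -0.04655044,  0.07363998]), 'moment': array([-0.03889069, -0.02203726,  0.01768626]), 'gripper_force': 0.0, 'grip_width': 0.0854856286645525}
```

View pics/scene1.png

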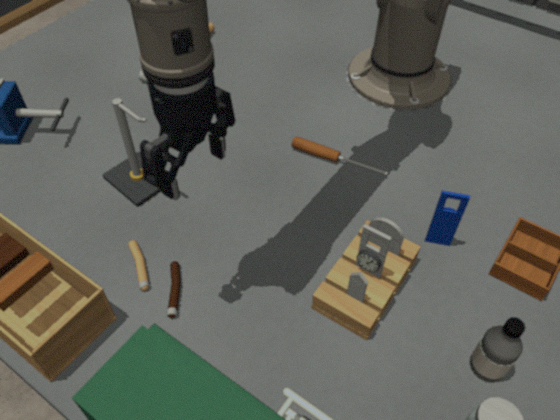

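View pics/side1.png

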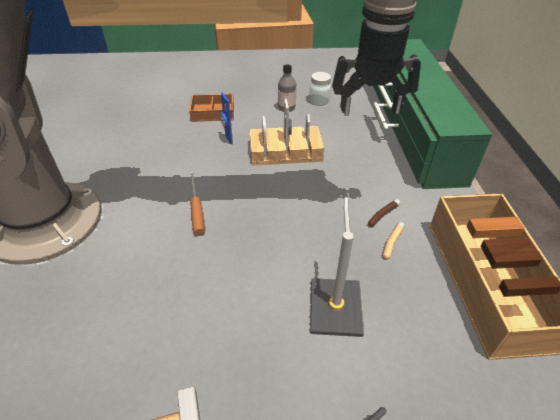

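The scene view shows the dial gauge in the rack's middle slot, at about (375,248) with its dial at (370,262). The round template is behind it at (388,230), and the point template in front at (357,287). The blue lookalike stands free at (448,217), so it isn't the one meant. The hook stand's post is at (128,140), with its hook running from (118,101) to (144,121). In the side view the rack is at (287,145), and the stand's post top is at (347,235) with the hook towards (347,200).

Run:
```python
from h import *
s=np.load("scene1.npz"); p,X=s["p"],s["X"]
save("crop1",cv2.resize(p[180:340,300:480],None,fx=3.5,fy=3.5,interpolation=cv2.INTER_CUBIC))
for nm,box in(("scene1",(200,340,305,425)),("side1",(90,165,245,328))):
    s=np.load(nm+".npz");X=s["X"];a=X[box[0]:box[1],box[2]:box[3]].reshape(-1,3)
    t=a[(a[:,2]>.036)&(a[:,2]<.048)]; print(nm,"rack top",len(t),cv2.minAreaRect(t[:,:2].astype(np.float32)),t[:,2].mean())
    for lo,hi in((.06,.09),(.106,.115),(.115,.125),(.125,.15)):
        g=a[(a[:,2]>lo)&(a[:,2]<hi)]
        if len(g)>3: print(lo,len(g),g.mean(0).round(4),g.min(0).round(4),g.max(0).round(4))
for nm,box in(("scene1",(90,200,95,165)),("side1",(190,340,305,370))):
    s=np.load(nm+".npz");X=s["X"];a=X[box[0]:box[1],box[2]:box[3]].reshape(-1,3)
    for lo,hi in((.006,.016),(.03,.17),(.176,.192),(.192,.21)):
        g=a[(a[:,2]>lo)&(a[:,2]<hi)]
        if len(g)>3: print(nm,lo,len(g),g.mean(0).round(4),cv2.minAreaRect(g[:,:2].astype(np.float32)))
```

```text
scene1 rack top 3971 ((0.536814272403717, 0.2177465558052063), (0.18365436792373657, 0.10087725520133972), 1.6566776037216187) 0.04156598771498899
0.06 812 [0.5389 0.2219 0.0773] [0.4764 0.1831 0.06  ] [0.5965 0.2431 0.09  ]
0.106 91 [0.5242 0.218  0.1096] [0.4796 0.1956 0.106 ] [0.5909 0.2395 0.115 ]
0.115 66 [0.5399 0.2169 0.1202] [0.5353 0.1951 0.1151] [0.5422 0.2394 0.1247]
0.125 262 [0.5393 0.2182 0.1372] [0.5332 0.1954 0.1252] [0.5426 0.2394 0.1443]
side1 rack top 1611 ((0.556668758392334, 0.3104170560836792), (0.32849836349487305, 0.19249922037124634), 79.3439712524414) 0.041225766661147176
0.06 211 [0.5457 0.2519 0.0731] [0.4805 0.1786 0.0601] [0.5968 0.4197 0.0899]
0.106 20 [0.5274 0.2104 0.1098] [0.4827 0.191  0.1061] [0.5422 0.2363 0.1134]
0.115 19 [0.5384 0.2079 0.1202] [0.5356 0.1915 0.1157] [0.5421 0.2384 0.1248]
0.125 48 [0.5387 0.2092 0.1373] [0.5353 0.1922 0.1258] [0.542  0.2397 0.1434]
scene1 0.006 1155 [ 0.6091 -0.2576  0.0113] ((0.5934075713157654, -0.2538658082485199), (0.11481745541095734, 0.08789058029651642), 81.2846450805664)
scene1 0.03 529 [ 0.5942 -0.2502 
[... 318 characters left out ...]
62339639663696, -0.21937495470046997), (0.08782249689102173, 0.015784326940774918), 83.08267974853516)
side1 0.006 2462 [ 0.5908 -0.2633  0.0118] ((0.6128546595573425, -0.17764104902744293), (0.28289780020713806, 0.10148825496435165), 75.01976776123047)
side1 0.03 511 [ 0.5903 -0.2617  0.1046] ((0.5914987921714783, -0.26031559705734253), (0.01024831086397171, 0.016186023131012917), 81.29906463623047)
side1 0.176 103 [ 0.592  -0.2497  0.1861] ((0.5976476073265076, -0.23101533949375153), (0.0698191449046135, 0.01579606533050537), 77.27267456054688)
side1 0.192 198 [ 0.5954 -0.2289  0.1945] ((0.5987251400947571, -0.22230935096740723), (0.08594439178705215, 0.014776905067265034), 79.07568359375)
```

View pics/crop1.png

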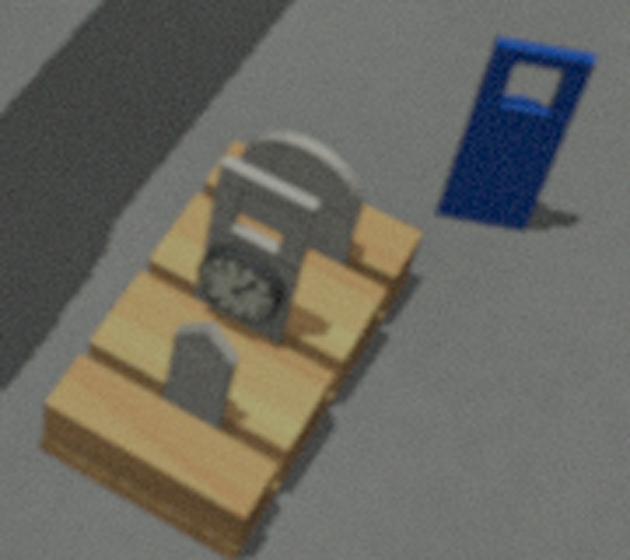

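The crop confirms it: the steel plate with the dial and the eye is in the middle slot. It stands at about (0.539, 0.217) with its top at z = 0.142, which matches the 130 mm height. The dial faces +x, and the hook points roughly +y. I'll move above the gauge with the fingers turned to close along y.

Request:
servo_tool:
  turn:
    - [0,0,-2]
    - [0,0,-4]
    - [0,0,-6]
    - [0,0,-8]
    - [0,0,-10]
    - [0,0,-12]
    - [0,0,-14]
    - [0,0,-16]
  slide:
    - [-0.6,0.9,0]
    - [-1.2,1.8,0]
    - [-1.8,2.7,0]
    - [-2.4,3.6,0]
    - [-3,4.5,0]
    - [-3.5,5.4,0]
    - [-4,6.3,0]
    - [-4.5,7.2,0]
  hand: [1,1,1,1,1,1,1,1]

```text
clock: 1.1
tcp_pos: [0.5391, 0.2168, 0.2309]
orientation: [3.13, 0.265, -0.001]
contact_force: [-0.3, 0.4, -0.0]
grip_width: 0.0856
gripper_force: 0.0
```

Request:
servo_tool:
  turn:
    - [0,0,-1.6]
    - [0,0,-1.6]
    - [0,0,-1.6]
  slide:
    - [0,0,0]
    - [0,0,0]
    - [0,0,0]
  hand: [1,1,1]

```text
clock: 1.48
tcp_pos: [0.5401, 0.2154, 0.2311]
orientation: [3.141, 0.058, -0.0]
contact_force: [-0.5, -0.8, 0.4]
grip_width: 0.0853
gripper_force: 0.0
```

```bash
cat > look.py <<'E'
from h import *
import sys
o=r.get_obs(); print("tcp",o["tcp_pos"].round(4),o["clock"],o["contact_force"].round(1))
from scipy.spatial.transform import Rotation as Ro
M=Ro.from_rotvec(o["orientation"]).as_matrix(); print("tool y yaw",np.degrees(np.arctan2(M[1,1],M[0,1])).round(2),"z",M[:,2].round(3))
E
python3 - <<'E'
import look
from h import *
p,d,c=grab("wrist"); save("w1",p); X=cloud(d,c)
a=X.reshape(-1,3); g=a[(a[:,2]>.132)&(a[:,2]<.15)&(abs(a[:,0]-.539)<.03)&(abs(a[:,1]-.217)<.04)]
print(len(g),g.mean(0).round(4),g.min(0).round(4),g.max(0).round(4),cv2.minAreaRect(g[:,:2].astype(np.float32)))
s=np.load("scene1.npz")["X"][200:340,305:425].reshape(-1,3); g=s[(s[:,2]>.138)]
print(cv2.minAreaRect(g[:,:2].astype(np.float32)),np.polyfit(g[:,1],g[:,0],1))
E
```

```text
tcp [0.5401 0.2154 0.2311] 1.475 [-0.5 -0.8  0.4]
tool y yaw -87.89 z [-0. -0. -1.]
637 [0.539  0.218  0.1411] [0.5348 0.1957 0.132 ] [0.5419 0.2397 0.1448] ((0.5382107496261597, 0.21773266792297363), (0.006309576332569122, 0.04396224766969681), 1.6078219413757324)
((0.7685021162033081, 0.3050958216190338), (0.5175704956054688, 0.04149158298969269), 20.83803367614746) [ 2.94965183 -0.1020848 ]
```

View pics/w1.png

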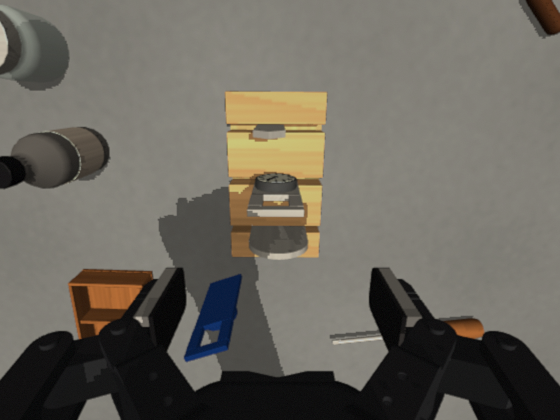

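The wrist view shows the plate's top bar at (276,211) and its dial on the +x side at (276,180). The measured centre is (0.5382, 0.2177), yaw 1.6°. I'll descend, grip and lift.

Request:
servo_tool:
  turn:
    - [0,0,0]
    - [0,0,0]
    - [0,0,0]
    - [0,0,0]
    - [0,0,0]
    - [0,0,0]
  slide:
    - [-0.06,0.08,-0.8]
    - [-0.06,0.08,-1.8]
    - [-0.06,0.08,-2.8]
    - [-0.06,0.08,-3.8]
    - [-0.06,0.08,-4.5]
    - [-0.06,0.08,-4.5]
  hand: [1,1,1,1,1,1]

```text
clock: 2.28
tcp_pos: [0.5373, 0.2174, 0.0948]
orientation: [3.139, 0.055, -0.005]
contact_force: [0.5, 0.1, -0.2]
grip_width: 0.0853
gripper_force: 0.0
```

Request:
servo_tool:
  turn:
    - [0,0,0]
    - [0,0,0]
    - [0,0,0]
    - [0,0,0]
    - [0,0,0]
    - [0,0,0]
  slide:
    - [0,0,0]
    - [0,0,0]
    - [0,0,0]
    - [0,0,0]
    - [0,0,0]
    - [0,0,0]
  hand: [0.6,0.4,0.4,0.4,0.4,0.4]
  squeeze: 60

```text
clock: 3.02
tcp_pos: [0.5391, 0.2186, 0.0975]
orientation: [-3.14, -0.054, -0.003]
contact_force: [-1.0, -2.0, 6.3]
grip_width: 0.043
gripper_force: 60.2
```

Request:
servo_tool:
  turn:
    - [0,0,0]
    - [0,0,0]
    - [0,0,0]
    - [0,0,0]
    - [0,0,0]
    - [0,0,0]
    - [0,0,0]
    - [0,0,0]
  slide:
    - [0,0,0.2]
    - [0,0,0.6]
    - [0,0,1.1]
    - [0,0,1.7]
    - [0,0,2.4]
    - [0,0,3.2]
    - [0,0,3.9]
    - [0,0,3.9]
  hand: [0.4,0.4,0.4,0.4,0.4,0.4,0.4,0.4]

```text
clock: 4.03
tcp_pos: [0.5393, 0.2189, 0.2158]
orientation: [-3.139, -0.055, -0.006]
contact_force: [-0.6, 0.0, -0.9]
grip_width: 0.0427
gripper_force: 61.0
```

Run:
```python
import look
from h import *
o=r.get_obs(); print(o["grip_width"],o["gripper_force"])
p,d,c=grab("scene"); X=cloud(d,c); t=o["tcp_pos"]
a=X.reshape(-1,3)
b=a[(abs(a[:,0]-t[0])<.03)&(abs(a[:,1]-t[1])<.021)&(a[:,2]>.115)&(a[:,2]<.19)]
for lo in np.arange(.11,.19,.01):
    g=b[(b[:,2]>lo)&(b[:,2]<lo+.01)]
    if len(g)>3: print(round(lo,3),len(g),g.mean(0).round(4),g.min(0).round(4)[:2],g.max(0).round(4)[:2])
save("s2",cv2.resize(p[40:340,60:460],None,fx=2,fy=2))
# hook, both cams
P,D,C=grab("side")
for nm,a in(("scene",a),("side",cloud(D,C).reshape(-1,3))):
    m=(abs(a[:,0]-.6)<.06)&(a[:,1]>-.29)&(a[:,1]<-.14)
    q=a[m&(a[:,2]>.03)&(a[:,2]<.175)]; 
    # circle fit of post
    from scipy.optimize import least_squares
    s=least_squares(lambda v:np.hypot(q[:,0]-v[0],q[:,1]-v[1])-.008,[.592,-.255],loss="soft_l1",f_scale=.002).x
    h=a[m&(a[:,2]>.18)&(a[:,2]<.21)]; rad=np.hypot(*(h[:,:2]-s).T)
    k=h[(rad>.015)]; l=cv2.fitLine(k[:,:2].astype(np.float32),cv2.DIST_HUBER,0,.01,.01).ravel()
    print(nm,"post",s.round(4),"line",l.round(4),"yaw",np.degrees(np.arctan2(l[1],l[0])),"perp off",(s-l[2:])@[-l[1],l[0]],"maxr",rad.max(), "dir from post",np.degrees(np.arctan2(*(k.mean(0)[:2]-s)[::-1])))
    for lo in np.arange(.01,.09,.01):
        j=h[(rad>lo)&(rad<lo+.01)]
        if len(j): print(round(lo,2),len(j),j.mean(0).round(4),j[:,2].max().round(4))
```

```text
tcp [0.5393 0.2189 0.2158] 4.025 [-0.6  0.  -0.9]
tool y yaw -88.0 z [ 0.004  0.002 -1.   ]
0.04274227960843684 61.03803366422653
0.13 105 [0.5405 0.2193 0.1351] [0.5384 0.1984] [0.5426 0.2396]
0.14 125 [0.5406 0.219  0.1448] [0.5383 0.1985] [0.5429 0.2399]
0.15 128 [0.5405 0.2191 0.1551] [0.5383 0.1984] [0.5426 0.2396]
0.16 88 [0.5404 0.2209 0.1641] [0.5382 0.198 ] [0.5428 0.2396]
0.17 50 [0.545  0.2239 0.1761] [0.538 0.198] [0.5512 0.2397]
0.18 116 [0.549  0.2219 0.1855] [0.5389 0.2014] [0.5515 0.2397]
scene post [ 0.5907 -0.2555] line [ 0.1363  0.9907  0.5978 -0.2154] yaw 82.16472 perp off 0.0015766559197643493 maxr 0.0807463831712702 dir from post 80.5499817878035
0.01 22 [ 0.595  -0.242   0.1919] 0.1953
0.02 20 [ 0.5953 -0.2303  0.1923] 0.195
0.03 19 [ 0.5968 -0.2213  0.1917] 0.1937
0.04 20 [ 0.5977 -0.2112  0.1916] 0.1943
0.05 20 [ 0.5994 -0.2012  0.1919] 0.1945
0.06 11 [ 0.6021 -0.1912  0.1939] 0.1965
0.07 20 [ 0.602  -0.1815  0.1983] 0.2009
0.08 1 [ 0.6019 -0.1755  0.2025] 0.2025
side post [ 0.5922 -0.2557] line [ 0.1277  0.9918  0.5979 -0.209 ] yaw 82.664536 perp off -0.0002508356933633362 maxr 0.0764232190975688 dir from post 82.97008391639118
0.01 25 [ 0.5937 -0.2413  0.1929] 0.1948
0.02 19 [ 0.595  -0.2309  0.1922] 0.1931
0.03 21 [ 0.5963 -0.2209  0.1924] 0.1941
0.04 25 [ 0.5979 -0.2108  0.1923] 0.195
0.05 19 [ 0.599  -0.2006  0.1926] 0.1948
0.06 28 [ 0.6002 -0.191   0.1963] 0.2007
0.07 12 [ 0.6012 -0.1833  0.2001] 0.202
```

View pics/s2.png

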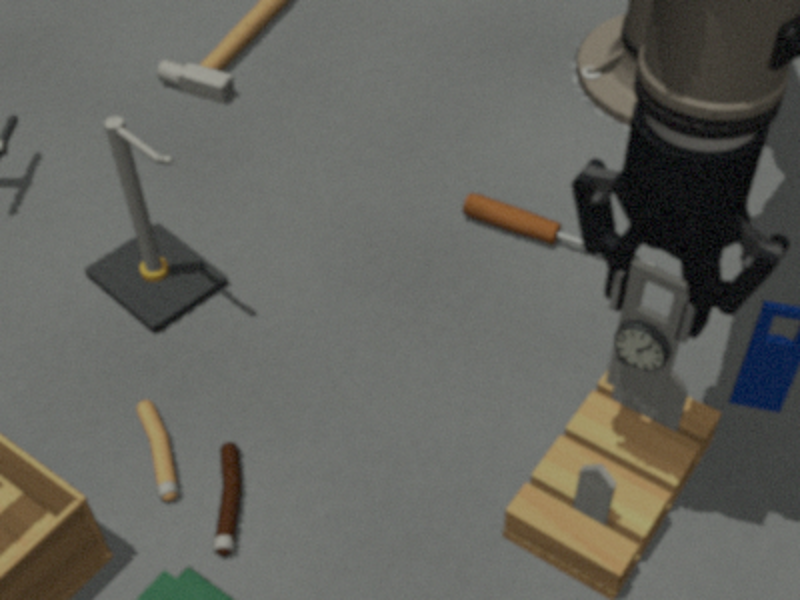

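The gauge is held square, with its lower edge at z ≈ 0.130; the dial shows at (640,345) in the crop and both templates are still in the rack. The hook's post is at (0.5915, −0.2556) and its bar points along yaw ≈ 82.5°, passing through (0.598, −0.211). I'll carry the gauge to a point in front of the hook tip.

Request:
servo_tool:
  turn:
    - [0,0,1]
    - [0,0,3]
    - [0,0,5]
    - [0,0,7]
    - [0,0,9]
    - [0,0,11]
    - [0,0,13]
    - [0,0,14.6]
  slide:
    - [0,-0.5,0.2]
    - [0.1,-1.6,0.4]
    - [0.4,-3,0.4]
    - [0.8,-4.7,0.4]
    - [1.2,-6.4,0.4]
    - [1.6,-8,0.4]
    - [2,-9.5,0.2]
    - [2.2,-10.8,0]
  hand: [0.4,0.4,0.4,0.4,0.4,0.4,0.4,0.4]

```text
clock: 5.12
tcp_pos: [0.6038, -0.1076, 0.2119]
orientation: [-2.488, -1.917, 0.002]
contact_force: [-0.1, 1.3, -1.5]
grip_width: 0.043
gripper_force: 61.0
```

Request:
servo_tool:
  turn:
    - [0,0,1]
    - [0,0,1.5]
    - [0,0,1.5]
    - [0,0,1.5]
    - [0,0,1.5]
  slide:
    - [0,-0.6,-0.4]
    - [0,-1.1,-0.9]
    - [0,-1.3,-1.3]
    - [0,-1.3,-1.4]
    - [0,-1.3,-1.4]
  hand: [0.4,0.4,0.4,0.4,0.4]

```text
clock: 5.75
tcp_pos: [0.6043, -0.1435, 0.1711]
orientation: [-2.361, -2.072, 0.0]
contact_force: [0.9, 0.2, -2.0]
grip_width: 0.0426
gripper_force: 61.0
```

```bash
cat > chk.py <<'E'
import look,sys
from h import *
o=r.get_obs(); t=o["tcp_pos"]; print(o["grip_width"])
y=np.radians(82.5); ux=np.array([np.cos(y),np.sin(y)]); uy=np.array([-ux[1],ux[0]]); L=np.array([.5979,-.211])-ux*.045
print("tcp in hook frame",((t[:2]-L)@ux).round(4),((t[:2]-L)@uy).round(4))
for n in("scene","side"):
    p,d,c=grab(n); save(n+sys.argv[1],cv2.resize(p[60:260,60:260] if n=="scene" else p[90:340,230:480],(600,600)))
    a=cloud(d,c).reshape(-1,3); q=np.c_[(a[:,:2]-L)@ux,(a[:,:2]-L)@uy,a[:,2]]; T=[(t[:2]-L)@ux,(t[:2]-L)@uy]
    for lo in np.arange(.06,.22,.02):
        g=q[(q[:,2]>lo)&(q[:,2]<lo+.02)&(abs(q[:,0]-T[0])<.02)&(abs(q[:,1]-T[1])<.06)]
        if len(g)>3: print(n,round(lo,3),len(g),g.min(0).round(4),g.max(0).round(4),np.median(g,0).round(4))
E
python3 chk.py 3
```

```text
tcp [ 0.6043 -0.1435  0.1711] 5.75 [ 0.9  0.2 -2. ]
tool y yaw -7.46 z [-0.001  0.001 -1.   ]
0.042637738359094124
tcp in hook frame 0.1128 0.0025
scene 0.08 141 [ 0.1084 -0.0204  0.0835] [0.1174 0.0242 0.0997] [0.1145 0.0008 0.0927]
scene 0.1 194 [ 0.109  -0.0205  0.1001] [0.1173 0.0242 0.1199] [ 0.1147 -0.0005  0.1102]
scene 0.12 127 [ 0.1078 -0.0207  0.1202] [0.1262 0.0224 0.1399] [ 0.116  -0.0077  0.1322]
scene 0.14 245 [ 0.108  -0.0202  0.1403] [0.1266 0.0243 0.16  ] [ 0.1237 -0.0035  0.1512]
scene 0.16 308 [ 0.1083 -0.0291  0.16  ] [0.1269 0.0367 0.18  ] [0.1164 0.0028 0.169 ]
scene 0.18 310 [ 0.1064 -0.0329  0.18  ] [0.1258 0.0388 0.2   ] [0.1187 0.0137 0.1904]
scene 0.2 401 [ 0.1021 -0.0452  0.2   ] [0.1278 0.0523 0.22  ] [0.1162 0.0084 0.2115]
side 0.08 97 [ 0.1063 -0.022   0.0862] [0.1126 0.022  0.1   ] [0.1084 0.0052 0.0928]
side 0.1 159 [ 0.1059 -0.0217  0.1   ] [0.1113 0.0224 0.12  ] [0.1083 0.0047 0.1102]
side 0.12 162 [ 0.106  -0.0215  0.1201] [0.1117 0.0224 0.14  ] [0.1084 0.005  0.1304]
side 0.14 177 [ 0.1062 -0.0212  0.1401] [0.1133 0.0226 0.1599] [0.1084 0.0041 0.15  ]
side 0.16 231 [ 0.1007 -0.0296  0.16  ] [0.1236 0.0326 0.1799] [0.1085 0.0022 0.1712]
side 0.18 261 [ 0.0988 -0.034   0.1801] [0.1183 0.0363 0.2   ] [ 0.1065 -0.0099  0.1901]
side 0.2 387 [ 0.0988 -0.0478  0.2003] [0.1224 0.0485 0.2199] [ 0.1077 -0.0008  0.2113]
```

View pics/scene3.png

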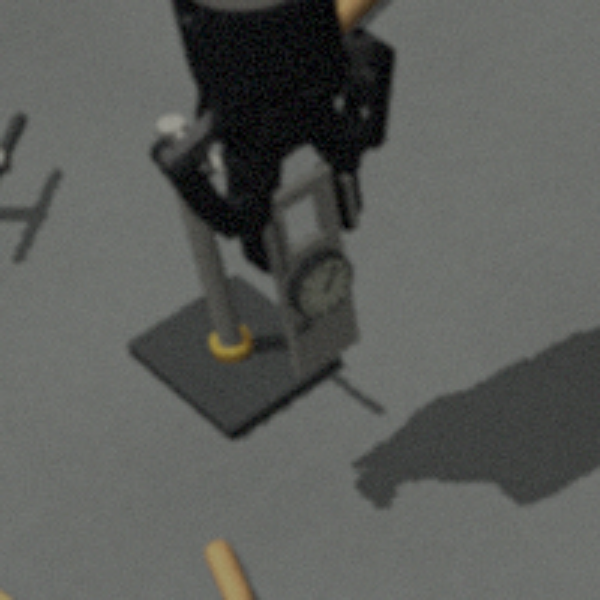

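The scene crop shows the gauge in front of the hook with its dial outward at (320,283) and the eye at (305,212). It's centred to about 1 mm sideways, with its lower edge at z ≈ 0.0855. The eye clears the bar's tip only if that edge is between 0.0815 and 0.0965, so I'll raise it 4 mm and then slide in.

Request:
servo_tool:
  turn:
    - [0,0,0]
    - [0,0,0]
    - [0,0,0]
    - [0,0,0]
    - [0,0,0]
    - [0,0,0]
    - [0,0,0]
    - [0,0,0]
  slide:
    - [0.03,0,0.12]
    - [0,-0.2,0.12]
    - [-0.05,-0.6,0.12]
    - [-0.11,-1.1,0.12]
    - [-0.17,-1.6,0.12]
    - [-0.23,-2.0,0.12]
    - [-0.28,-2.35,0.12]
    - [-0.28,-2.35,0.12]
  hand: [0.4,0.4,0.4,0.4,0.4,0.4,0.4,0.4]

```text
clock: 6.85
tcp_pos: [0.5955, -0.2164, 0.1749]
orientation: [2.364, 2.069, -0.001]
contact_force: [0.0, -0.0, -1.0]
grip_width: 0.0428
gripper_force: 61.0
```

```bash
python3 chk.py 4
```

```text
tcp [ 0.5955 -0.2164  0.1749] 6.85 [ 0. -0. -1.]
tool y yaw -7.6 z [-0. -0. -1.]
0.04282036058607577
tcp in hook frame 0.0393 0.0017
scene 0.08 107 [ 0.0358 -0.0219  0.0862] [0.0435 0.0217 0.0999] [ 0.041  -0.0006  0.0946]
scene 0.1 198 [ 0.034  -0.0214  0.1001] [0.0442 0.0238 0.12  ] [ 0.0409 -0.0008  0.11  ]
scene 0.12 144 [ 0.0353 -0.0214  0.12  ] [0.0521 0.0224 0.1399] [ 0.0416 -0.0076  0.1281]
scene 0.14 212 [ 0.0367 -0.0212  0.1403] [0.053  0.0234 0.1599] [ 0.0503 -0.0035  0.1508]
scene 0.16 282 [ 0.0354 -0.0262  0.16  ] [0.0531 0.0305 0.1799] [ 0.0458 -0.0025  0.1701]
scene 0.18 349 [ 0.0244 -0.0338  0.18  ] [0.0586 0.037  0.1999] [ 0.0453 -0.0002  0.1915]
scene 0.2 391 [ 0.0281 -0.0379  0.2   ] [0.0533 0.0459 0.22  ] [0.0429 0.0061 0.2114]
side 0.08 59 [ 0.0343 -0.0223  0.0889] [0.0375 0.0206 0.0999] [0.0359 0.0083 0.0946]
side 0.1 125 [ 0.0331 -0.0218  0.1001] [0.0385 0.0218 0.1198] [0.0359 0.0089 0.1102]
side 0.12 130 [ 0.0342 -0.0224  0.12  ] [0.0386 0.0221 0.1399] [0.0361 0.0088 0.1302]
side 0.14 144 [ 0.0338 -0.0215  0.1401] [0.0396 0.0223 0.1599] [0.0363 0.0094 0.1504]
side 0.16 225 [ 0.0294 -0.0272  0.16  ] [0.0503 0.0287 0.18  ] [0.0363 0.0037 0.1718]
side 0.18 350 [ 0.0211 -0.0343  0.1801] [0.0532 0.0358 0.2   ] [ 0.035  -0.0002  0.192 ]
side 0.2 418 [ 0.0267 -0.0384  0.2002] [0.0513 0.0396 0.22  ] [ 0.0358 -0.0007  0.2128]
```

View pics/scene4.png

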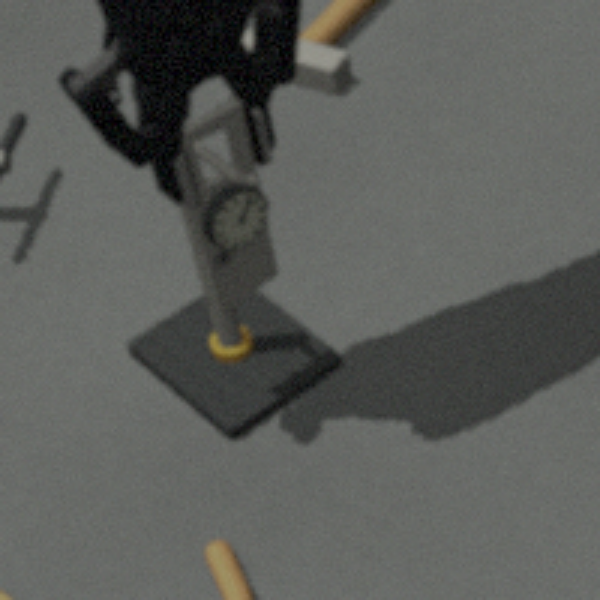

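The bar now runs through the eye at (210,165), the plate is at x ≈ 39 mm, and there is no contact force. I'll lower it about 15 mm, finishing in fine steps.

Request:
servo_tool:
  turn:
    - [0,0,0]
    - [0,0,0]
    - [0,0,0]
    - [0,0,0]
    - [0,0,0]
  slide:
    - [0,0,-0.15]
    - [0,0,-0.3]
    - [0,0,-0.42]
    - [0,0,-0.45]
    - [0,0,-0.45]
  hand: [0.4,0.4,0.4,0.4,0.4]

```text
clock: 7.58
tcp_pos: [0.5958, -0.2151, 0.1614]
orientation: [-2.362, -2.071, 0.0]
contact_force: [0.4, -0.1, -1.1]
grip_width: 0.0432
gripper_force: 61.0
```

Request:
servo_tool:
  turn:
    - [0,0,0]
    - [0,0,0]
    - [0,0,0]
  slide:
    - [0,0,-0.03]
    - [0,0,-0.05]
    - [0,0,-0.05]
  hand: [0.4,0.4,0.4]

```text
clock: 7.95
tcp_pos: [0.5958, -0.2151, 0.1599]
orientation: [-2.362, -2.071, -0.0]
contact_force: [0.2, -0.3, -1.5]
grip_width: 0.0428
gripper_force: 61.0
```

Request:
servo_tool:
  turn:
    - [0,0,0]
    - [0,0,0]
    - [0,0,0]
  slide:
    - [0,0,-0.03]
    - [0,0,-0.04]
    - [0,0,-0.04]
  hand: [0.4,0.4,0.4]

```text
clock: 8.32
tcp_pos: [0.5959, -0.2151, 0.1589]
orientation: [2.362, 2.071, 0.0]
contact_force: [-0.2, -0.9, 0.6]
grip_width: 0.043
gripper_force: 61.0
```

The upward force shows the bar is taking the load. I'll ease the grip and then open slowly.

Request:
servo_tool:
  turn:
    - [0,0,0]
    - [0,0,0]
    - [0,0,0]
    - [0,0,0]
    - [0,0,0]
    - [0,0,0]
    - [0,0,0]
    - [0,0,0]
  slide:
    - [0,0,0]
    - [0,0,0]
    - [0,0,0]
    - [0,0,0]
    - [0,0,0]
    - [0,0,0]
    - [0,0,0]
    - [0,0,0]
  hand: [0.45,0.48,0.51,0.54,0.58,0.64,0.72,0.8]
  squeeze: 20

```text
clock: 9.32
tcp_pos: [0.5958, -0.2151, 0.1587]
orientation: [-2.362, -2.071, -0.0]
contact_force: [-0.4, -0.3, -0.6]
grip_width: 0.0684
gripper_force: 0.0
```

```bash
python3 chk.py 5
```

```text
tcp [ 0.5958 -0.2151  0.1587] 9.325 [-0.4 -0.3 -0.6]
tool y yaw -7.5 z [-0.  0. -1.]
0.06841534824118663
tcp in hook frame 0.0407 0.0015
scene 0.06 65 [ 0.0382 -0.0228  0.0717] [0.0439 0.0216 0.0799] [ 0.0414 -0.0019  0.0767]
scene 0.08 188 [ 0.0377 -0.0229  0.0801] [0.0448 0.0217 0.1   ] [ 0.0418 -0.0015  0.0904]
scene 0.1 138 [ 0.0369 -0.0222  0.1001] [0.0516 0.0223 0.1199] [ 0.042  -0.0076  0.1068]
scene 0.12 191 [ 0.0361 -0.0221  0.1201] [0.0544 0.0201 0.1399] [ 0.0513 -0.005   0.1306]
scene 0.14 311 [ 0.0369 -0.0217  0.14  ] [0.055  0.0232 0.16  ] [ 0.0478 -0.0019  0.151 ]
scene 0.16 278 [ 0.0288 -0.0456  0.16  ] [0.0536 0.0495 0.18  ] [ 0.0428 -0.0026  0.172 ]
scene 0.18 467 [ 0.0221 -0.0462  0.1802] [0.0601 0.0506 0.2   ] [ 0.044  -0.0011  0.1915]
scene 0.2 428 [ 0.0295 -0.0583  0.2001] [0.0562 0.0609 0.2199] [ 0.0471 -0.0024  0.2113]
side 0.06 39 [ 0.0339 -0.023   0.0725] [0.0425 0.0205 0.0797] [0.0352 0.0098 0.0764]
side 0.08 115 [ 0.0337 -0.0235  0.08  ] [0.0373 0.0204 0.0997] [0.0353 0.0071 0.0894]
side 0.1 124 [ 0.0336 -0.0227  0.1001] [0.0397 0.0212 0.12  ] [0.0356 0.0084 0.1102]
side 0.12 132 [ 0.0335 -0.0225  0.1201] [0.0415 0.0216 0.14  ] [0.0357 0.0084 0.1305]
side 0.14 151 [ 0.0333 -0.022   0.14  ] [0.051  0.0222 0.16  ] [0.0361 0.0081 0.151 ]
side 0.16 246 [ 0.0282 -0.0461  0.1601] [0.0498 0.0476 0.18  ] [0.0359 0.0011 0.1715]
side 0.18 422 [ 0.0212 -0.047   0.18  ] [0.0605 0.0484 0.2   ] [ 0.0355 -0.0005  0.1918]
side 0.2 465 [ 0.0249 -0.0584  0.2   ] [0.0529 0.0604 0.2199] [0.0341 0.0003 0.2126]
```

View pics/scene5.png

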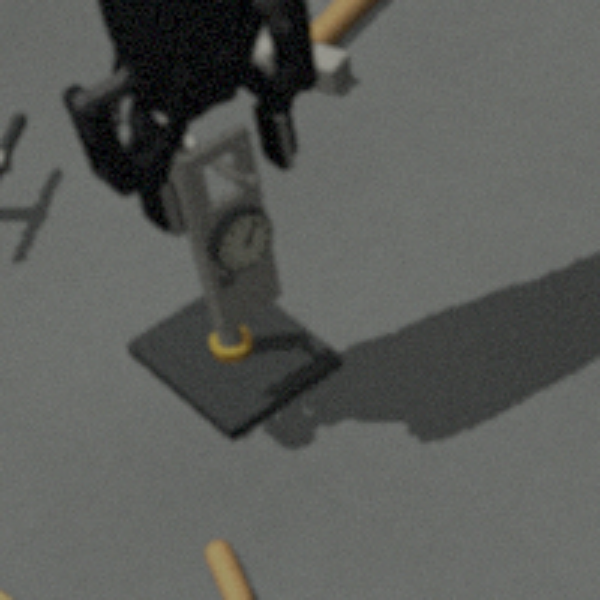

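The gauge hangs on the bar with its lower edge at z ≈ 0.073, the dial at (240,240) facing outward, and the fingers clear on both sides. I'll rise straight up slowly, then back away.

Request:
servo_tool:
  turn:
    - [0,0,0]
    - [0,0,0]
    - [0,0,0]
    - [0,0,0]
    - [0,0,0]
    - [0,0,0]
    - [0,0,0]
    - [0,0,0]
  slide:
    - [0,0,0]
    - [0,0,0.2]
    - [0,0,0.6]
    - [0,0,1.1]
    - [0,0,1.7]
    - [0,0,2.4]
    - [0,0,3.2]
    - [0,0,4]
  hand: [0.9,0.9,0.9,0.9,0.9,0.9,0.9,0.9]

```text
clock: 10.42
tcp_pos: [0.5959, -0.2152, 0.2808]
orientation: [2.361, 2.071, 0.001]
contact_force: [-0.0, -0.0, -0.3]
grip_width: 0.0772
gripper_force: 0.0
```

Request:
servo_tool:
  turn:
    - [0,0,0]
    - [0,0,0]
    - [0,0,0]
    - [0,0,0]
    - [0,0,0]
    - [0,0,0]
    - [0,0,0]
    - [0,0,0]
  slide:
    - [0,1,0]
    - [0,2.5,0]
    - [0,4,0]
    - [0,5,0]
    - [0,5,0]
    - [0,5,0]
    - [0,5,0]
    - [0,5,0]
  hand: [0.9,0.9,0.9,0.9,0.9,0.9,0.9,0.9]

```text
clock: 11.42
tcp_pos: [0.5957, -0.0664, 0.2788]
orientation: [2.364, 2.069, -0.0]
contact_force: [-0.0, 0.3, -0.0]
grip_width: 0.0766
gripper_force: 0.0
```

Run:
```python
from h import *
import time
a=[grab("scene") for _ in range(6)]
X=[cloud(d,c)[90:260,60:220] for _,d,c in a]
print("change",np.abs(a[0][0].astype(int)-a[-1][0])[60:240,60:240].mean(),np.abs(a[0][0].astype(int)-a[-1][0])[300:400,100:280].mean())
save("s6",cv2.resize(a[-1][0][50:350,60:460],None,fx=2,fy=2)); print(r.get_obs()["clock"])
```

```text
change 3.460905349794239 3.0987962962962965
11.725
```

View pics/s6.png

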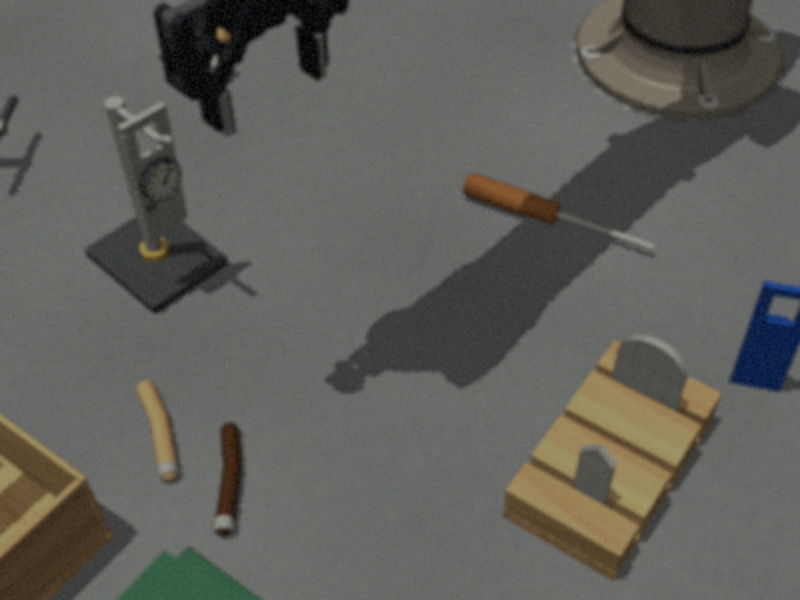

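The gauge hangs still on the hook at (155,165) with its dial outward. Both templates stand in the rack, at (650,370) and (596,472), and the gripper is clear.

```bash
python3 -c "
from bench import r
print(r.hand_in())"
```

```text
the job is handed in; nothing more can be done
None
```

The dial gauge hangs still by its eye on the hook with the dial facing outward, both templates still stand in the rack, and the job was handed in at about 12 s; no verdict came back.

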